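Calibrate the plate reader with its check plate and reset pin

TASK

Take the check plate by its handle out of its rack and slide it edgewise, fully home, into the slot in the top of the reader, and let go of it. Then take the pin tool from its stand, reach its pin through the round hole in the reader's top and press the recessed button all the way down, and finish while still holding it down with the pin tool in the gripper. Do not press the button before the plate is home, and leave the vials and bottles where they are.

Things in the scene. Friction and masses are not known exactly. Their poses are not given: they have to be found in the camera images.
- reader: White box-shaped bench instrument, fixed, 160 (x) x 220 (y) x 90 mm (z), flat horizontal top. Origin at the centre of its underside; its -x face (with a dark display) looks roughly towards the robot. A slot and a round hole open in its top, 120 mm apart.
- slot_mouth (a point): Centre of the slot's mouth, in the plane of the reader's top (60 mm to the reader's +y side of its middle). The slot is 66 mm long along this frame's x, 10 mm wide along its y and 45 mm deep, straight down, with a flat floor. The check plate fits either way round.
- aperture (a point): Centre of the round hole's mouth, in the plane of the reader's top (60 mm to the reader's -y side of its middle). The hole is 20 mm across and goes straight down; the grey top of the round push button lies 25 mm below the mouth and nearly fills the hole.
- button (a joint): The recessed push button: 0 = up, 0.006 (m) = all the way down; a spring returns it. It begins to move at 1.5 N and takes 5 N to go all the way down.
- rack: Grey block, fixed, 90 (x) x 50 (y) x 40 mm (z), holding the check plate upright at the start in a slot 66 x 10 mm (long along x), 30 mm deep. Origin at the centre of its underside.
- plate_mid (a point): Centre of the check plate; z up it, x along its width, y across its thickness. Upright aluminium plate, 56 (x) x 6 (y) x 70 mm high, lower corners bevelled 6 mm, with white handle 40 (x) x 14 (y) x 25 mm on its top edge. Lower edge 47.5 mm below this point, handle 22.5 to 47.5 mm above it. About 80 g. It starts 10 mm above the table. Fully home, this point is 2.5 mm above the reader's top.
- stand: White block, fixed, 64 x 64 x 65 mm (z), with a round 12 mm hole, 60 mm deep, in the middle of its top, in which the pin tool stands at the start. Origin at the centre of its underside.
- stylus_mid (a point): Centre of the upright pin tool, z up it. Square grey handle 18 x 18 mm (faces across x and y), 80 mm long, over a round steel pin 8 mm across, 55 mm long. Pin tip 67.5 mm below this point; handle from 12.5 mm below to 67.5 mm above it. About 50 g. At first its pin is in the stand's hole, the handle rests on the stand, this point is 77.5 mm above the table; it must rise 55 mm to come free.
- vial_a: Small amber vial with a red cap, 24 mm across, 45 mm high, origin at the centre of its underside. A bystander: leave it alone.
- vial_b: Small amber vial with a green cap, 24 mm across, 45 mm high, origin at the centre of its underside. A bystander: leave it alone.
- water: Glass bottle with a blue cap, 74 mm across, 170 mm high, origin at the centre of its underside. A bystander: leave it alone.
- reagent: White bottle with a red cap, 64 mm across, 130 mm high, origin at the centre of its underside. A bystander: leave it alone.

How it is judged:
On the way, in this order (a step that is already met when the one before it is completed fails the run):
1. the check plate is fully home in the reader's slot and let go (x of plate_mid in the frame of slot_mouth between -0.007 and 0.007 m and y of plate_mid in the frame of slot_mouth between -0.005 and 0.005 m and z of plate_mid in the frame of slot_mouth below 0.008 m and angle between the x axis of plate_mid and the x axis of slot_mouth, either way round below 0.15 rad and angle between plate_mid's own z axis and vertical below 0.15 rad and contact force between the fingers and plate below 0.1 N), for 0.3 s.
2. the gripper holds the recessed button all the way down with the pin tool (value of joint button above 0.0045 m and contact force between stylus and button above 2 N and contact force between the fingers and stylus above 2 N), for 0.5 s.
At the end, for the whole second after the job is handed in: The plate is in the reader's slot (within 7 mm along it, 5 mm across, 5.5 mm of home, upright within 0.15 rad, in line within 0.15 rad), untouched by the fingers; the pin tool is in the fingers and keeps the button at least 4.5 mm down with over 2 N (all of step 1 and all of step 2); the arm keeps its last pose, push and grip.
It fails at once if the button is pressed before the plate is home (value of joint button above 0.003 m and not (z of plate_mid in the frame of slot_mouth below 0.012 m and horizontal distance between plate_mid and slot_mouth below 0.012 m)).
It fails at once if a vial or bottle is shifted by more than 30 mm (distance of any of vial_a, vial_b, water, reagent from where it was at the start of the episode above 0.03 m).
It also fails if it takes over 61 s, if anything falls off the work surface, if the arm or the gripper's body presses on something with over 40 N, if the wrist force passes 120 N, or if a joint passes its speed limit or range.

ROBOT

A 7-joint arm with a two-finger parallel gripper is mounted at the origin on the work surface. World frame = base frame: x ahead of the robot, y to its left, z up, the work surface at z = 0. Lengths are in m, angles in rad, forces in N, time in s.
With the tool pointing down it reaches from about 0.35 to 0.9 m from the base axis. Payload 8.1 kg.
Tool frame: the origin (TCP) lies between the finger pads; the fingertips stand 11 mm ahead of it and the grasp point (between the pads) lies 8 mm behind it; z points along the fingers, y is the line along which they close (so a half turn about z gives the same grasp; the last joint's range is limited). The gripper opens to 92 mm and grips with 3 to 60 N. Pads are 19 mm wide; open, the fingers measure 130 mm over their backs; the gripper's body (75 mm by 190 mm) begins 47 mm behind the grasp point.
Start: joints at [1.139, 0.434, 0.025, 1.573, -0.012, 1.134, -0.075], TCP at [0.202, -0.592, 0.216] pointing down, gripper open.
Joint ranges: [-2.62, 2.62], [-0.44, 2.09], [-1.27, 1.32], [0.08, 2.57], [-1.32, 4.46], [0.12, 2], [-2.74, 2.74]. Speed limits (rad/s): [2.22, 2.22, 3.01, 3.01, 3.14, 3.14, 3.14].

INTERFACE

Orientations are given as a rotation vector (axis times angle).
In Python, from cell import observe, get_image, camera_params, sign_off gives the robot as it stands.
- The arm moves only by the shell command python3 -m pendant 'ROWS' [FORCE]. ROWS is JSON, one flat list of numbers, 7 for each row, row after row: the shift along the tool's x, y, z in m, then the turn, a rotation vector about the tool's x, y, z in rad, then the finger opening in m, from 0 to 0.0918. In form: [dx, dy, dz, rx, ry, rz, jaw, dx, dy, dz, rx, ry, rz, jaw, ...]. A call has 1 to 10 rows; each row shifts and turns the commanded pose from where the row before left it, along the tool's axes as they then stand; what a row does not reach is not made up. A row lasts 1/8 s, in which the tool goes at most 62.5 mm and 10.7 degrees, less where a joint would pass 70% of its speed; a pose out of reach is approached as far as the arm can. A call is refused whole if a number of a shift passes 0.0625 or a number of a turn 0.188, either way. A call with a gripper value outside its range is refused whole. The fingers move at their own pace and stop on an object; FORCE is the grip in N (left out, the last holds). Time passes only in rows, so rows that do not move let the fingers close. It gives the time, the measured TCP pose, the force, the opening and the grip force at its end, in the units of the state.
- observe(): the state, without advancing time (a new reading comes with each control period).
- get_image(name): name is "scene" or "top" or "wrist"; returns the picture (480x640x3 uint8, red, green, blue); there is no depth.
- camera_params(name): a dict with "intrinsics" (3x3 intrinsics, pixels), "eye" and "rotation" of the camera in the world; the wrist camera has in their place "T_tool_cam" (4x4, takes a point from camera to tool coordinates, whose origin is the TCP and whose axes are the flange's). Camera axes: x right, y down, z forward; pixel columns grow to the right and rows downward; lengths in m; the calibration is good to about 2 mm. A picture is of the moment at which its call begins: read the wrist's pose just before it. camera_params takes no time and is no camera call.
- sign_off(): hands the job in; it is judged then, once.
The state is a dict: "clock": time; "joints": joint angles; "dq": joint speeds; "joint_efforts": joint torques, N m; "position": TCP position; "ee_rot": TCP orientation; "force": force on the tool from outside, world axes, zero at the start; "ft_torque": the same for the moment, N m; "width": opening from 0.0 (shut) to 1.0 (fully open); "gripper_force": force on a finger pad.
Only numpy, scipy, OpenCV 4.12 (cv2) and the standard library are available. Lean on these libraries where they do the work, as an engineer would, in place of code of your own. Each camera call takes 0.05 s, during which the arm holds its last target. There are 200 camera calls.

## Working session

There is one attempt and no reset: what is moved stays moved. The work goes in short steps, Python scripts to look and compute and a shell command to move; the robot and the scene stay as the last step left them, time stands still between calls to the robot, and variables do not carry over. Pictures are saved under pics/ and viewed, at most 13 in all, crops included, and the job is handed in when it is done.

```bash
mkdir -p pics; ls
python3 - <<'E'
from cell import *
import cv2
for n in ("scene","top"):
    cv2.imwrite(f"pics/{n}0.png",get_image(n)[:,:,::-1]); p=camera_params(n); print(n,p)
s=observe();print(s)
print(camera_params("wrist"))
E
```

```text
pics
scene {'intrinsics': array([[452.83961552,   0.        , 318.84719198],
       [  0.        , 452.83961552, 240.70624537],
       [  0.        ,   0.        ,   1.        ]]), 'eye': array([1.09902913, 0.30047967, 0.58092599]), 'rotation': array([-1.27344576, -2.11099382,  1.0133605 ])}
top {'intrinsics': array([[507.20165167,   0.        , 327.31547084],
       [  0.        , 507.20165167, 243.26433923],
       [  0.        ,   0.        ,   1.        ]]), 'eye': array([ 0.36241064, -0.00703293,  1.15166413]), 'rotation': array([-2.17017219,  2.11179608, -0.17468991])}
{'clock': 0.1, 'joints': array([ 1.13943034,  0.43515035,  0.02496307,  1.57396933, -0.01161958,
        1.1339937 , -0.07510906]), 'dq': array([-6.25016258e-04, -1.20586438e-03,  9.32906045e-05, -1.86182862e-03,
        1.50903820e-03, -6.55331261e-04, -2.56350526e-04]), 'joint_efforts': array([ 4.03298327e-03, -6.69130969e+01,  9.88321714e-01, -3.15149367e+01,
       -6.05589570e-02,  3.74049169e-02,  9.50584081e-05]), 'position': array([ 0.20161309, -0.59110956,  0.21513939]), 'ee_rot': array([-3.09794382e+00, -5.13764060e-01,  5.12922081e-04]), 'force': array([-0.66301024,  0.02324161,  0.30534505]), 'ft_torque': array([0.02205236, 0.0019685 , 0.04070856]), 'gripper_force': 0.0, 'width': 0.9995867976433966}
{'intrinsics': array([[346.35046061,   0.        , 323.99006512],
       [  0.        , 346.35046061, 241.30670233],
       [  0.        ,   0.        ,   1.        ]]), 'T_tool_cam': array([[-1.07942620e-05, -9.54015212e-01, -2.99758195e-01,
         8.22772990e-02],
       [ 9.99999985e-01,  4.22513328e-05, -1.70479663e-04,
         5.46568752e-05],
       [ 1.75305375e-04, -2.99758192e-01,  9.54015197e-01,
        -1.68781831e-01],
       [ 0.00000000e+00,  0.00000000e+00,  0.00000000e+00,
         1.00000000e+00]])}
```

View pics/top0.png

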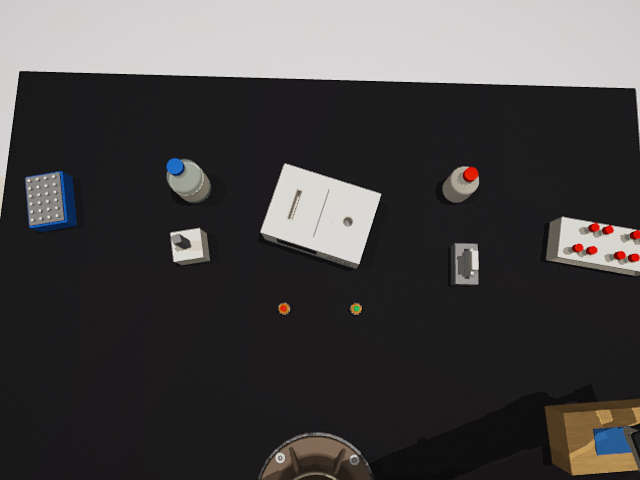

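View pics/scene0.png

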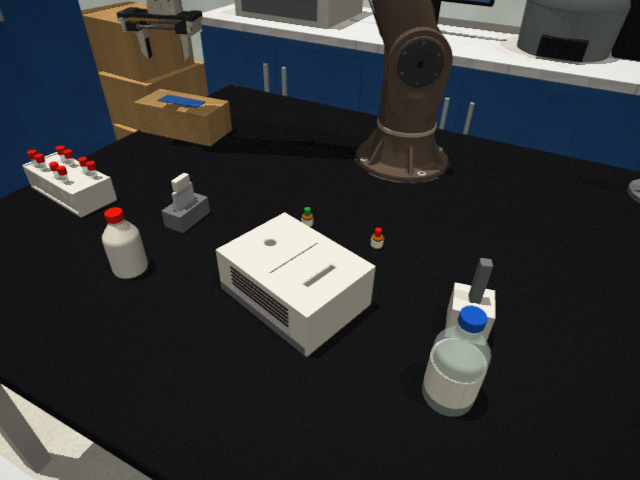

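The top view shows the reader with its slot at (294,205) and hole at (348,222), the rack and plate near (465,264), and the stand and tool near (188,246). The scene view agrees. I'll enlarge crops of these to get edges.

Run:
```python
import cv2,numpy as np
t=cv2.imread("pics/top0.png")
def c(x,y,w,h,k): return cv2.resize(t[y:y+h,x:x+w],None,fx=k,fy=k,interpolation=cv2.INTER_CUBIC)
a=c(255,155,130,120,4)  # 520x480
b=c(444,235,40,60,4.5);d=c(165,220,50,50,4.5) # 180x270 , 225x225
o=np.zeros((500,760,3),np.uint8);o[:480,:520]=a;o[:270,530:710]=b;o[275:500,530:755]=d
cv2.imwrite("pics/crop.png",o)
```

```text
(no output)
```

View pics/crop.png

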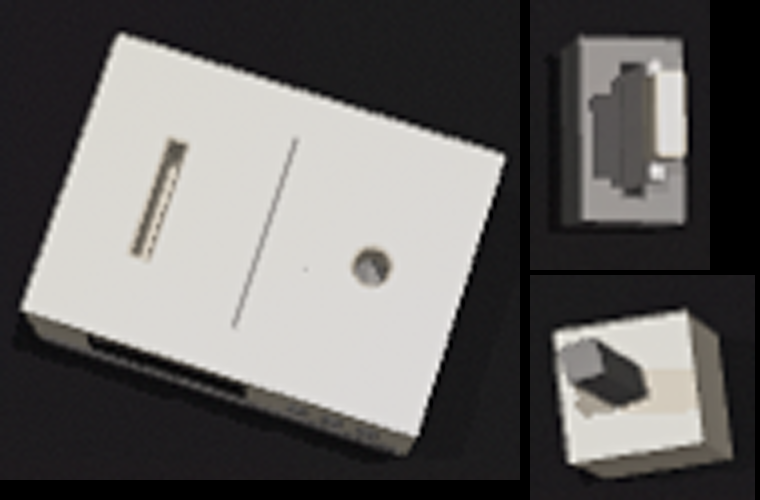

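```bash
cat > h.py <<'E'
import numpy as np, cv2
from scipy.spatial.transform import Rotation as R
from cell import *
def cam(n,s=None):
    p=camera_params(n);K=p["intrinsics"]
    if n=="wrist":
        T=np.eye(4);T[:3,:3]=R.from_rotvec(s["ee_rot"]).as_matrix();T[:3,3]=s["position"]
        T=T@p["T_tool_cam"];return K,T[:3,3],T[:3,:3]
    return K,p["eye"],R.from_rotvec(p["rotation"]).as_matrix()
def world(c,uv,z):
    K,e,M=c;d=M@np.linalg.inv(K)@np.array([*uv,1.]);return e+d*(z-e[2])/d[2]
def pix(c,P):
    K,e,M=c;q=K@(M.T@(np.array(P)-e));return q[:2]/q[2]
def todelta(s,xyz,yaw=None):
    M=R.from_rotvec(s["ee_rot"]);return M.inv().apply(np.array(xyz)-s["position"])
E
python3 - <<'E'
from h import *
c=cam("top")
def f(x0,y0,k,pts,z): return np.array([world(c,(x0+(X+.5)/k-.5,y0+(Y+.5)/k-.5),z) for X,Y in pts])
np.set_printoptions(precision=4,suppress=True)
def show(n,P):
    d=np.roll(P,-1,0)-P
    print(n,P.mean(0),"len",np.linalg.norm(d,axis=1),"ang",np.degrees(np.arctan2(d[:,1],d[:,0])))
rd=f(255,155,4,[(119,33),(505,155),(410,439),(24,308)],.09);show("reader",rd)
show("slot",f(255,155,4,[(170,138),(188,143),(148,262),(131,257)],.09))
print("hole",f(255,155,4,[(371,267)],.09))
show("rack",f(444,235,4.5,[(52,36),(154,38),(156,222),(52,222)],.04))
show("handle",f(444,235,4.5,[(125,70),(157,70),(157,158),(125,158)],.105))
show("stand",f(165,220,4.5,[(23,56),(157,35),(176,167),(40,190)],.065))
print("styl",f(165,220,4.5,[(52,83)],.145))
# stylus top view cross-check with reader
u=(rd[0]-rd[3]);u/=np.linalg.norm(u);v=(rd[0]-rd[1]);v/=np.linalg.norm(v);m=rd.mean(0)
print("yaw",np.degrees(np.arctan2(u[1],u[0])),"slot",m+.06*v,"hole",m-.06*v)
s=observe();print(R.from_rotvec(s["ee_rot"]).as_matrix())
E
```

```text
reader [0.5978 0.0063 0.09  ] len [0.2195 0.1627 0.2162 0.1594] ang [-106.4671  162.6592   72.6743  -16.1506]
slot [0.6139 0.063  0.09  ] len [0.0101 0.0686 0.0095 0.0685] ang [-104.3052  163.8822   74.9502  -15.6122]
hole [[ 0.5803 -0.0513  0.09  ]]
rack [ 0.5036 -0.3188  0.04  ] len [0.0505 0.091  0.0508 0.092 ] ang [-89.5427 179.4663  91.5617  -0.745 ]
handle [ 0.5028 -0.318   0.105 ] len [0.0149 0.0411 0.0148 0.0411] ang [-88.412  178.8393  91.5727  -1.0341]
stand [0.5248 0.2946 0.065 ] len [0.065  0.0654 0.0655 0.0661] ang [ -79.2619 -168.2183  101.3372   11.3699]
styl [[0.5252 0.2942 0.145 ]]
yaw -16.15055504395333 slot [0.6148 0.0638 0.09  ] hole [ 0.5808 -0.0513  0.09  ]
[[ 0.9465  0.3228 -0.0005]
 [ 0.3228 -0.9465  0.0013]
 [-0.0001 -0.0014 -1.    ]]
```

```bash
python3 -m pendant '[0,0,0,0,0,0.1685,0.06, 0,0,0,0,0,0.1685,0.06, 0.043,-0.039,0,0,0,0,0.06, 0.043,-0.039,0,0,0,0,0.06, 0.043,-0.039,0,0,0,0,0.06, 0.043,-0.039,0,0,0,0,0.06, 0.043,-0.039,0,0,0,0,0.06, 0.043,-0.039,0,0,0,0,0.06, 0.043,-0.039,0,0,0,0,0.06, 0,0,0,0,0,0,0.06]' 20
python3 - <<'E'
from h import *
s=observe();c=cam("wrist",s);cv2.imwrite("pics/w1.png",get_image("wrist")[:,:,::-1])
M=R.from_rotvec(s["ee_rot"]).as_matrix();print(s["position"],np.degrees(np.arctan2(M[1,0],M[0,0])),M[2])
print("handle expected px",pix(c,(.503,-.318,.105)),pix(c,(.483,-.318,.105)),pix(c,(.523,-.318,.105)))
E
```

```text
clock: 1.35
position: [0.509, -0.3155, 0.2152]
ee_rot: [-3.139, -0.001, -0.002]
force: [-0.2, -0.9, 0.2]
width: 0.652
gripper_force: 0.0
[ 0.50903613 -0.31548311  0.21523949] 0.031039421077464095 [ 0.00112014 -0.00285768 -0.99999529]
handle expected px [327.6509242  242.12778008] [327.56527775 264.24605687] [327.74014071 219.08753475]
```

View pics/w1.png

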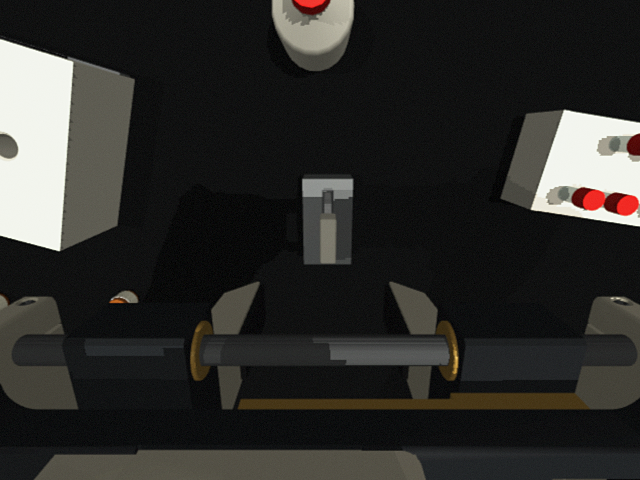

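The wrist view shows the handle's top at u≈328, v 213–264. That matches the prediction, so I can descend and grip.

```bash
python3 -m pendant '[-0.006,0.0025,0.03,0,0,0,0.06, 0,0,0.04,0,0,0,0.06, 0,0,0.03,0,0,0,0.06, 0,0,0.02,0,0,0,0.06, 0,0,0.0107,0,0,0,0.06, 0,0,0,0,0,0,0.06, 0,0,0,0,0,0,0.03, 0,0,0,0,0,0,0.0, 0,0,0,0,0,0,0, 0,0,0,0,0,0,0]' 25
python3 -m pendant '[0,0,0,0,0,0,0, 0,0,-0.01,0,0,0,0, 0,0,-0.03,0,0,0,0, 0,0,-0.04,0,0,0,0, 0,0,-0.04,0,0,0,0, 0,0,-0.02,0,0,0,0, 0,0,0,0,0,0,0]'
```

```text
clock: 2.65
position: [0.4992, -0.3235, 0.0854]
ee_rot: [3.141, -0.013, 0.001]
force: [-0.2, -0.4, -0.1]
width: 0.27
gripper_force: 0.1
clock: 3.52
position: [0.4999, -0.324, 0.2272]
ee_rot: [3.14, -0.013, 0.005]
force: [-0.9, -0.6, -0.8]
width: 0.151
gripper_force: 24.8
```

```bash
python3 -m pendant '[0,0,0,0,0,0.137,0, 0,0,0,0,0,0.137,0, 0,-0.03,0,0,0,0,0, 0,-0.05,0,0,0,0,0, 0,-0.06,0,0,0,0,0, 0,-0.06,0,0,0,0,0, 0,-0.06,0,0,0,0,0, 0,-0.06,0,0,0,0,0, -0.0018,-0.05,0,0,0,0,0, 0,-0.034,0,0,0,0,0]'
python3 -m pendant '[0,0,0,0,0,0,0, 0,0,0,0,0,0,0]'
python3 - <<'E'
from h import *
s=observe();c=cam("wrist",s);im=get_image("wrist")[:,:,::-1];cv2.imwrite("pics/w2.png",im)
M=R.from_rotvec(s["ee_rot"]).as_matrix();print(s["position"],np.degrees(np.arctan2(M[1,0],M[0,0])),M[2])
for p in [(.614,.0635,.09)]: print(pix(c,p))
u=np.array([.9602,-.279,0])
for k in (-.033,.033): print(pix(c,np.array([.614,.0635,.09])+k*u))
t=observe();print(t["position"])
E
```

```text
clock: 4.78
position: [0.6092, 0.0682, 0.2236]
ee_rot: [-3.111, 0.437, 0.004]
force: [-0.1, 0.1, -1.9]
width: 0.151
gripper_force: 24.8
clock: 5.03
position: [0.6092, 0.064, 0.224]
ee_rot: [3.109, -0.442, -0.003]
force: [0.0, -0.9, -2.0]
width: 0.147
gripper_force: 24.8
[0.60920606 0.06403067 0.22400667] -16.198122474034196 [-0.001489    0.0015613  -0.99999767]
[323.3789956  222.27823379]
[323.39581832 256.71370387]
[323.36106525 185.57549541]
[0.60931865 0.06338942 0.22430749]
```

View pics/w2.png

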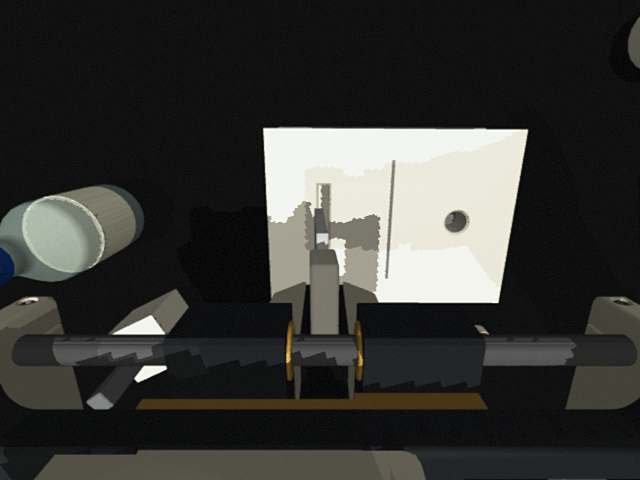

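The far end of the slot appears at u≈317–330, v≈183, close to the predicted (323.4,185.6). I'll enlarge the plate and slot region.

Run:
```python
import cv2
t=cv2.imread("pics/w2.png")
cv2.imwrite("pics/w2c.png",cv2.resize(t[175:275,280:410],None,fx=6,fy=6,interpolation=cv2.INTER_CUBIC))
```

```text
(no output)
```

View pics/w2c.png

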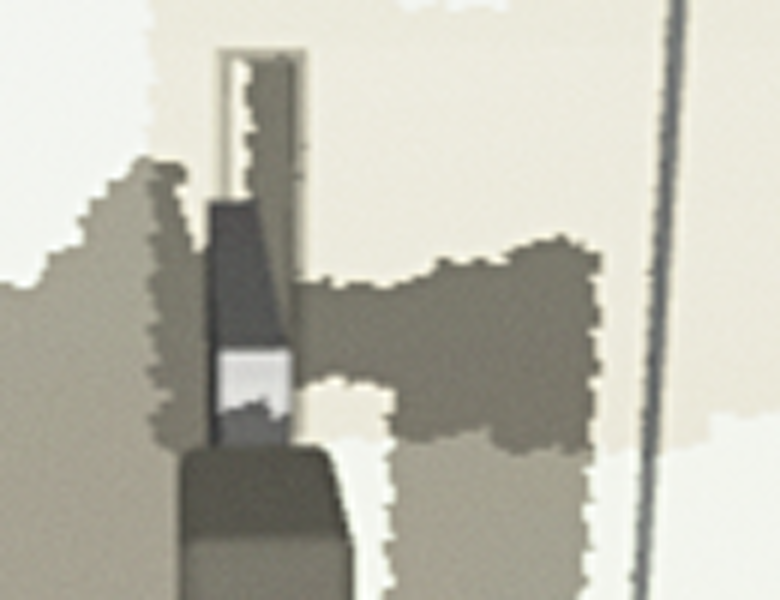

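The crop shows the plate's front face running from its top edge (u 217–292, v≈350) to its lower end (u 210–255, v≈203). The lower end sits to the left, so the plate may be tilted. I'll compute it in tool coordinates.

Run:
```python
from h import *
p=camera_params("wrist");K=p["intrinsics"];T=p["T_tool_cam"]
for off in (.0,.003):
  for X,Y in [(217,350),(292,350),(210,203),(255,203),(217,442),(292,442)]:
    u=280+(X+.5)/6-.5;v=175+(Y+.5)/6-.5
    d=T[:3,:3]@np.linalg.inv(K)@[u,v,1];e=T[:3,3];x=.028+off if Y<400 else .02+off
    q=e+d*(x-e[0])/d[0];print(off,(X,Y),np.round(q*1000,1))
# slot edges
s=observe();c=cam("wrist",s)
for X,Y in [(222,52),(303,52),(222,200),(300,200)]:
    print(np.round(1000*todelta(s,world(c,(280+(X+.5)/6-.5,175+(Y+.5)/6-.5),.09)),1))
```

```text
0.0 (217, 350) [28.  -5.1 19.3]
0.0 (292, 350) [28.   2.  19.3]
0.0 (210, 203) [28.  -7.5 85.5]
0.0 (255, 203) [28.  -1.9 85.5]
0.0 (217, 442) [20.  -5.1 16. ]
0.0 (292, 442) [20.  2. 16.]
0.003 (217, 350) [31.  -4.8  8.9]
0.003 (292, 350) [31.   1.8  8.9]
0.003 (210, 203) [31.  -7.1 71.4]
0.003 (255, 203) [31.  -1.8 71.4]
0.003 (217, 442) [23.  -4.8  7. ]
0.003 (292, 442) [23.   1.8  7. ]
[ 39.9  -6.9 134.3]
[ 39.9   4.8 134.3]
[ 18.1  -7.1 134.3]
[ 18.1   4.5 134.3]
```

```bash
python3 -m pendant '[0.002,0,0,-0.045,0,0,0, 0,-0.0009,0.02,0,0,0,0, 0,-0.0011,0.024,0,0,0,0, 0,0,0,0,0,0,0, 0,0,0,0,0,0,0]'
python3 - <<'E'
from h import *
s=observe();c=cam("wrist",s);im=get_image("wrist")[:,:,::-1]
M=R.from_rotvec(s["ee_rot"]).as_matrix();print(s["position"],np.degrees(np.arctan2(M[1,0],M[0,0])),M[:,2])
cv2.imwrite("pics/w3.png",cv2.resize(im[150:275,260:390],None,fx=4.8,fy=4.8,interpolation=cv2.INTER_CUBIC))
u=np.array([.9602,-.279,0])
for k in (0,.033): print(pix(c,np.array([.614,.0635,.09])+k*u))
E
```

```text
clock: 5.7
position: [0.6121, 0.0636, 0.1819]
ee_rot: [3.066, -0.438, -0.009]
force: [0.7, -0.7, -1.5]
width: 0.148
gripper_force: 24.8
[0.61210631 0.06358791 0.18188516] -16.24791032829608 [-0.01182523 -0.04335134 -0.9989899 ]
[318.78354951 239.46673623]
[318.55051129 197.90570937]
```

View pics/w3.png

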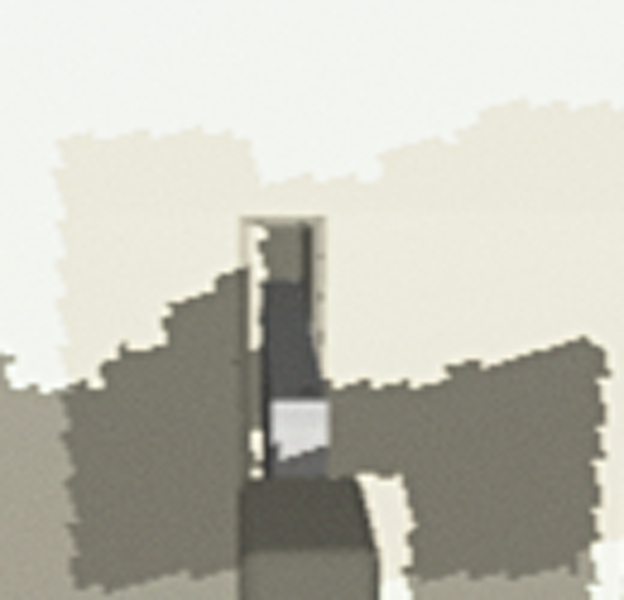

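Plate bottom is centred at crop u≈285 and the slot at u≈284, so it's aligned within about 0.5 mm. Descending.

```bash
python3 -m pendant '[0,-0.0004,0.01,0,0,0,0, 0,-0.0004,0.01,0,0,0,0, 0,-0.0004,0.01,0,0,0,0, 0,0,0,0,0,0,0]' 
python3 -m pendant '[0,-0.0003,0.007,0,0,0,0, 0,-0.0003,0.007,0,0,0,0, 0,-0.0003,0.007,0,0,0,0, 0,0,0,0,0,0,0]'
```

```text
clock: 6.25
position: [0.6109, 0.0642, 0.1498]
ee_rot: [3.065, -0.435, -0.013]
force: [-0.2, -0.7, -1.2]
width: 0.149
gripper_force: 24.8
clock: 6.75
position: [0.6112, 0.0642, 0.1293]
ee_rot: [3.066, -0.436, -0.012]
force: [-0.0, -0.4, -0.7]
width: 0.151
gripper_force: 24.8
```

```bash
python3 -m pendant '[0,-0.0003,0.006,0,0,0,0, 0,-0.0001,0.003,0,0,0,0, 0,0,0.001,0,0,0,0, 0,0,0,0,0,0,0]' 
python3 -m pendant '[0,0,0.001,0,0,0,0, 0,0,0.001,0,0,0,0, 0,0,0,0,0,0,0]'
```

```text
clock: 7.25
position: [0.6118, 0.0643, 0.1203]
ee_rot: [3.066, -0.436, -0.009]
force: [-1.8, -1.2, 2.2]
width: 0.148
gripper_force: 24.8
clock: 7.62
position: [0.6126, 0.065, 0.1201]
ee_rot: [3.068, -0.435, -0.006]
force: [-3.9, 1.9, 15.5]
width: 0.145
gripper_force: 25.0
```

The plate is on the slot floor: TCP z is 0.120, as expected, with 15 N of resistance. Releasing and retreating.

```bash
python3 -m pendant '[0,0,-0.002,0,0,0,0, 0,0,0,0,0,0,0.04, 0,0,0,0,0,0,0.04, 0,0,0,0,0,0,0.04, 0,0,0,0,0,0,0.04, 0,0.0005,-0.02,0,0,0,0.04, 0,0.002,-0.05,0,0,0,0.05, 0,0.0025,-0.05,0,0,0,0.06, 0,0,0,0.045,0,0,0.06, 0,0,0,0,0,0,0.06]'
python3 - <<'E'
from h import *
s=observe();im=get_image("wrist")[:,:,::-1]
M=R.from_rotvec(s["ee_rot"]).as_matrix();print(s["position"],np.degrees(np.arctan2(M[1,0],M[0,0])),M[:,2])
im2=get_image("scene")[:,:,::-1]
a=im[60:360,120:520];b=cv2.resize(im2[190:340,200:400],(400,300),interpolation=cv2.INTER_CUBIC)
cv2.imwrite("pics/w4.png",np.hstack([a,b]))
E
```

```text
clock: 8.88
position: [0.6118, 0.0634, 0.2406]
ee_rot: [3.109, -0.445, 0.001]
force: [-0.1, -0.3, 0.3]
width: 0.652
gripper_force: 0.0
[0.61182792 0.06340689 0.2405777 ] -16.280128981422365 [ 7.48026163e-04 -5.75286996e-04 -9.99999555e-01]
```

View pics/w4.png

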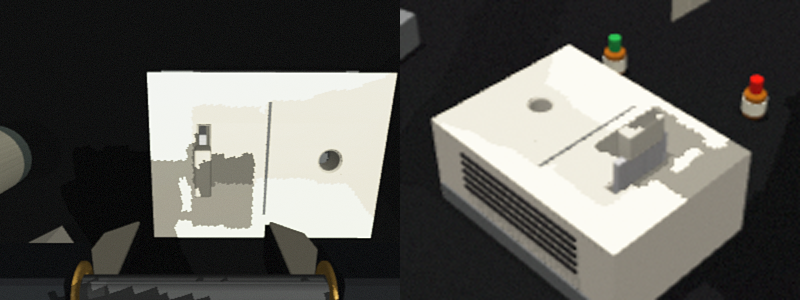

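The plate sits home with only its handle and the top of the plate showing, and the hole is at wrist pixel (450,220). Moving above the pin tool.

```bash
python3 -m pendant '[0,0,0,0,0,-0.161,0.06, 0,0,0,0,0,-0.161,0.06, 0,0,0,0,0,-0.161,0.06, -0.008,-0.0487,0,0,0,0,0.06, -0.008,-0.0487,0,0,0,0,0.06, -0.008,-0.0487,0,0,0,0,0.06, -0.008,-0.0487,0,0,0,0,0.06, -0.0074,-0.0488,0,0,0,0,0.06, 0,0,0,0,0,0,0.06, 0,0,0,0,0,0,0.06]'
python3 - <<'E'
from h import *
R0={"position":np.array([0.6118,0.0634,0.2406]),"ee_rot":np.array([3.109,-0.445,0.001])}
print("hole",world(cam("wrist",R0),(450,220),.09))
s=observe();c=cam("wrist",s);im=get_image("wrist")[:,:,::-1]
M=R.from_rotvec(s["ee_rot"]).as_matrix();print(s["position"],np.degrees(np.arctan2(M[1,0],M[0,0])),M[:,2])
cv2.imwrite("pics/w5.png",cv2.resize(im[160:310,220:420],None,fx=4,fy=4,interpolation=cv2.INTER_CUBIC))
a=np.radians(11.4);ux=np.array([np.cos(a),np.sin(a),0]);uy=np.array([-np.sin(a),np.cos(a),0])
for i,j in ((1,1),(1,-1),(-1,-1),(-1,1)): print((pix(c,np.array([.525,.2944,.145])+.009*(i*ux+j*uy))-[220,160])*4)
E
```

```text
clock: 10.22
position: [0.5244, 0.2951, 0.2392]
ee_rot: [3.124, 0.315, -0.002]
force: [0.9, -0.5, 0.0]
width: 0.654
gripper_force: 0.0
hole [ 0.5813323  -0.05222413  0.09      ]
[0.52443825 0.29511954 0.2392271 ] 11.533078329033703 [-0.00109015 -0.00170944 -0.99999794]
[374.28817999 277.13709186]
[465.73063011 277.31104031]
[464.55341672 363.73892856]
[374.89299386 363.57877287]
```

View pics/w5.png

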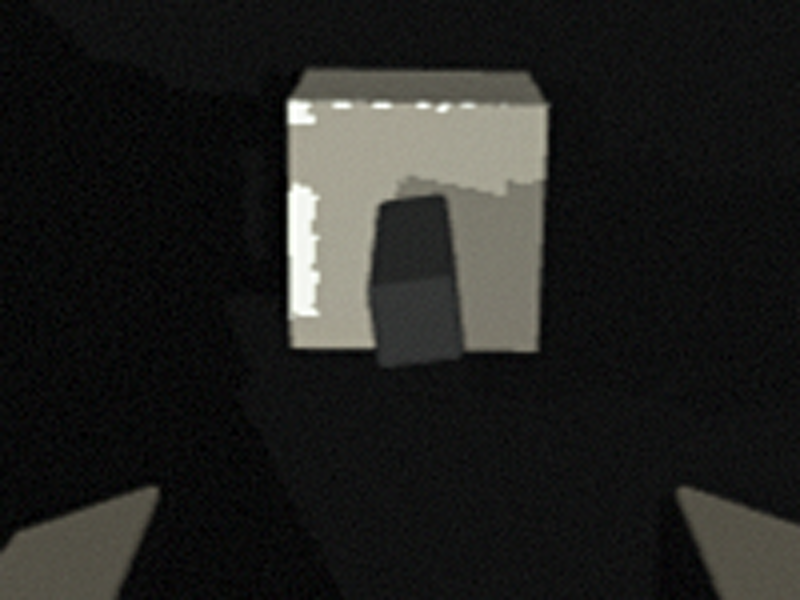

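The handle's top is centred at crop (416,321) against the predicted (420,320), and it is turned about 6° from the tool. I'll correct the yaw, descend and grip.

```bash
python3 -m pendant '[0,0,0.03,0,0,-0.105,0.06, 0,0,0.04,0,0,0,0.06, 0,0,0.04,0,0,0,0.06, 0,0,0.015,0,0,0,0.06, 0,0,0.0097,0,0,0,0.06, 0,0,0,0,0,0,0.06, 0,0,0,0,0,0,0.04, 0,0,0,0,0,0,0.01, 0,0,0,0,0,0,0.01, 0,0,0,0,0,0,0.01]' 35
python3 -m pendant '[0,0,0,0,0,0,0.01, 0,0,0,0,0,0,0.01, 0,0,0,0,0,0,0.01, 0,0,0,0,0,0,0.01]'
```

```text
clock: 11.52
position: [0.5247, 0.2955, 0.1056]
ee_rot: [-3.105, -0.478, -0.001]
force: [-0.4, -0.4, 0.4]
width: 0.271
gripper_force: 0.0
clock: 12.02
position: [0.5247, 0.2955, 0.1055]
ee_rot: [3.105, 0.478, 0.0]
force: [-0.0, -0.6, 1.9]
width: 0.193
gripper_force: 35.0
```

```bash
python3 -m pendant '[0,0,-0.02,0,0,0,0.01, 0,0,-0.035,0,0,0,0.01, 0,0,-0.05,0,0,0,0.01, 0,0,-0.05,0,0,0,0.01, -0.0085,0.045,0,0,0,0,0.01, -0.0085,0.06,0,0,0,0,0.01, -0.0085,0.06,0,0,0,0,0.01, -0.0085,0.06,0,0,0,0,0.01, -0.0085,0.06,0,0,0,0,0.01, -0.0084,0.045,0,0,0,0,0.01]'
python3 -m pendant '[0,0.018,0,0,0,0,0.01, 0,0,0,0,0,0,0.01, 0,0,0,0,0,0,0.01]'
python3 - <<'E'
from h import *
s=observe();c=cam("wrist",s);im=get_image("wrist")[:,:,::-1]
M=R.from_rotvec(s["ee_rot"]).as_matrix();print(s["position"],np.degrees(np.arctan2(M[1,0],M[0,0])),M[:,2])
cv2.imwrite("pics/w6.png",cv2.resize(im[160:310,220:420],None,fx=4,fy=4,interpolation=cv2.INTER_CUBIC))
q=s["position"]
print((pix(c,(.5808,-.0516,.09))-[220,160])*4,"tip exp",(pix(c,q-[0,0,.0955])-[220,160])*4)
print("delta tool",todelta(s,(.5808,-.0516,q[2])))
E
```

```text
clock: 13.28
position: [0.5754, -0.0377, 0.2603]
ee_rot: [3.105, 0.475, -0.0]
force: [-0.4, 1.0, -0.5]
width: 0.194
gripper_force: 35.0
clock: 13.65
position: [0.5807, -0.0493, 0.2603]
ee_rot: [-3.103, -0.482, 0.0]
force: [0.4, 0.5, -0.4]
width: 0.193
gripper_force: 35.0
[ 0.58074241 -0.04930832  0.26034676] 17.671399332345597 [-2.08985437e-04  1.15184369e-03 -9.99999315e-01]
[425.58917799 235.64651469] tip exp [416.55904871 321.65330947]
delta tool [-6.40786098e-04  2.20102033e-03 -2.65168973e-06]
```

View pics/w6.png

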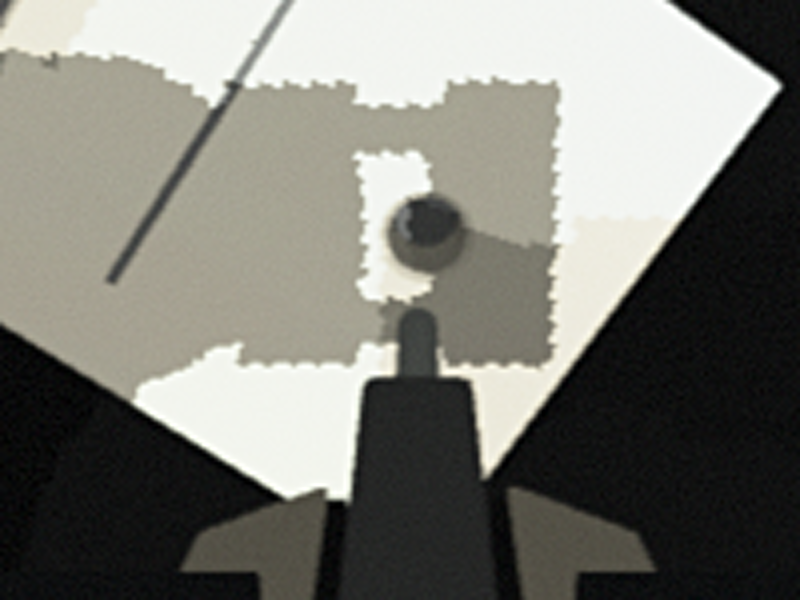

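The hole is at crop (428,234) and the pin tip at (417,320). Both match the predictions, and the pin is straight. Fine shift, then down to just above the button.

```bash
python3 -m pendant '[-0.0005,0.0024,0.02,0,0,0,0.01, 0,0,0.03,0,0,0,0.01, 0,0,0.015,0,0,0,0.01, 0,0,0.013,0,0,0,0.01, 0,0,0.01,0,0,0,0.01, 0,0,0,0,0,0,0.01, 0,0,0,0,0,0,0.01]'
python3 -m pendant '[0,0,0.006,0,0,0,0.01, 0,0,0.004,0,0,0,0.01, 0,0,0.002,0,0,0,0.01, 0,0,0,0,0,0,0.01]'
```

```text
clock: 14.58
position: [0.5815, -0.0541, 0.173]
ee_rot: [3.105, 0.478, 0.002]
force: [-0.3, 0.2, 0.3]
width: 0.191
gripper_force: 35.0
clock: 15.08
position: [0.581, -0.0542, 0.1604]
ee_rot: [-3.105, -0.478, 0.0]
force: [-0.8, -0.8, 1.0]
width: 0.196
gripper_force: 35.0
```

```bash
python3 -m pendant '[0,-0.002,0.002,0,0,0,0.01, 0,0,0.002,0,0,0,0.01, 0,0,0.002,0,0,0,0.01, 0,0,0.001,0,0,0,0.01, 0,0,0,0,0,0,0.01]'
python3 -m pendant '[0,0,0.001,0,0,0,0.01, 0,0,0.001,0,0,0,0.01, 0,0,0,0,0,0,0.01, 0,0,0,0,0,0,0.01]'
```

```text
clock: 15.7
position: [0.581, -0.0523, 0.1543]
ee_rot: [3.105, 0.478, 0.002]
force: [-0.7, -0.3, 8.3]
width: 0.197
gripper_force: 35.0
clock: 16.2
position: [0.582, -0.0521, 0.1538]
ee_rot: [3.104, 0.478, 0.006]
force: [-2.8, -0.5, 20.1]
width: 0.193
gripper_force: 35.0
```

```bash
python3 -m pendant '[0,0,0,0,0,0,0.01, 0,0,0,0,0,0,0.01, 0,0,0,0,0,0,0.01, 0,0,0,0,0,0,0.01, 0,0,0,0,0,0,0.01, 0,0,0,0,0,0,0.01]'
python3 - <<'E'
from h import *
im=get_image("scene")[:,:,::-1];cv2.imwrite("pics/end.png",im)
E
```

```text
clock: 16.95
position: [0.5819, -0.0521, 0.1538]
ee_rot: [3.104, 0.478, 0.006]
force: [-2.3, 0.0, 20.1]
width: 0.191
gripper_force: 35.0
```

View pics/end.png

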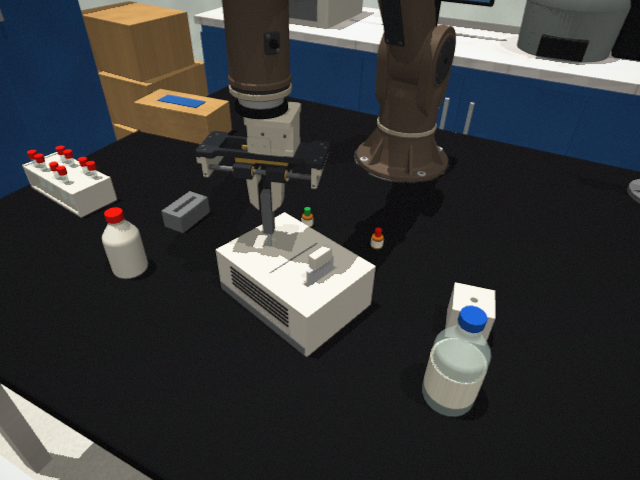

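The plate is home at (320,265), the pin tool is in the hole at (268,235) with steady force, and the vials and bottles have not moved.

```bash
python3 -c "
from cell import *
print(sign_off())"
```

```text
the job is handed in; nothing more can be done
None
```

I handed the job in at about 17 s: the plate is home in the reader and released, and the gripped pin tool was holding the button down at about 20 N; sign-off gave no verdict.

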